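Sift the wooden beads

ROBOT

A 7-joint arm with a two-finger parallel gripper is mounted at the origin on a cart in front of the work surface, level with it; the furniture and walls round the work are solid. World frame = base frame: x ahead of the robot, y to its left, z up, the work surface at z = 0. Lengths are in m, angles in rad, forces in N, time in s.
With the tool pointing down it reaches from about 0.425 to 0.875 m from the base axis. Payload 4.7 kg.
Tool frame: the origin (TCP) lies midway between the tips of the shut fingers; the grasp point (between the pads) lies 19 mm behind it; z points along the fingers, y is the line along which they close (so a half turn about z gives the same grasp; the last joint's range is limited). The gripper opens to 87 mm and grips with 3 to 60 N. Pads are 19 mm wide; open, the fingers measure 117 mm over their backs; the gripper's body (75 mm by 190 mm) begins 51 mm behind the grasp point.
Start: joints at [-1.131, 0.321, -0.07, 1.45, 0.023, 1.371, -0.057], TCP at [0.269, 0.592, 0.223] pointing down, gripper open.
Joint ranges: [-2.86, 2.86], [-0.3, 2.09], [-1.38, 1.24], [0.06, 2.45], [-1.56, 4.7], [0.09, 2.05], [-2.69, 2.69]. Speed limits (rad/s): [2.57, 2.57, 3.14, 3.14, 3.14, 3.14, 3.14].

INTERFACE

Orientations are given as a rotation vector (axis times angle).
In Python, from bench import monitor, cams, workorder gives the robot as it stands.
- The arm moves only by the tool move_arm, never from a script. Its arguments are lists of equal length, an entry for each row: "slide": the shift along the tool's x, y, z in cm, a list of three; "roll": the turn about the tool's z in rad. In form: {"slide": [[dx, dy, dz], ...], "roll": [roll, ...]}. A call has 1 to 20 rows; each row is the pose to reach, as a shift and turn from the pose commanded when the call began, along the tool's axes at that moment; what a row does not reach only later rows make up. A row lasts 1/10 s, in which the tool goes at most 50 mm and 8.59 degrees, less where a joint would pass 70% of its speed; a pose out of reach is approached as far as the arm can. A call with a gripper value outside its range is refused whole. "gripper" is the finger opening in cm, from 0 to 8.7, set as the call begins (left out, the last holds). The fingers move at their own pace and stop on an object; "squeeze" is the grip in N (left out, the last holds). Time passes only in rows, so rows that repeat a pose let the fingers close. It gives the time, the measured TCP pose, the force, the opening and the grip force at its end, in the units of the state.
- monitor.get_state(): the state, without advancing time (a new reading comes with each control period).
- cams.get_image(name): name is "scene" or "side" or "wrist"; returns the picture (480x640x3 uint8, red, green, blue); there is no depth.
- cams.get_calibration(name): a dict with "mtx" (3x3 intrinsics, pixels), "R" (3x3) and "t" (3): a world point X has camera coordinates R X + t. Camera axes: x right, y down, z forward; pixel columns grow to the right and rows downward; lengths in m; the calibration is good to about 2 mm. A picture is of the moment at which its call begins: read the wrist's pose just before it. get_calibration takes no time and is no camera call; for the wrist camera it gives the pose at the moment of the call.
- workorder.close_job(): hands the job in; it is judged then, once.
The state is a dict: "time": time; "joint_positions": joint angles; "qd": joint speeds; "joint_torque": joint torques, N m; "position": TCP position; "tool_rot": TCP orientation; "ft_force": force on the tool from outside, world axes, zero at the start; "torque": the same for the moment, N m; "grip_width": opening from 0.0 (shut) to 1.0 (fully open); "grip_force": force on a finger pad.
Only numpy, scipy, OpenCV 4.12 (cv2) and the standard library are available. Lean on these libraries where they do the work, as an engineer would, in place of code of your own. Each camera call takes 0.05 s, during which the arm holds its last target. There are 200 camera calls.

TASK

Sort the mixed wooden beads with the hand sieve: sift all four small beads through it into the shallow tray (gentle shaking does it) with the three large ones still in the sieve, then tip the large ones out of its open end into the deep box. Finally stand the sieve upright on its feet on the worktop and let go of it; do not shift the mug, the thread spool or the jar of buttons.

Things in the scene. Friction and masses are not known exactly. Their poses are not given: they have to be found in the camera images.
- sieve: Loose hand sieve of pale wood, 0.3 kg, 181 (x -75 to +106) by 131 (y) mm, 138 mm high over its arched handle. Origin: on its underside (four feet), below the handle, z up; +x points out of its open front end, the spout. Boards 50 mm high close rear and sides. Floor: solid pan at the rear, x -68 to -32 mm, then a rod mesh to x +70 mm
- sieve_grip (a point): Middle of the sieve's level handle bar, 125 mm above its underside, at x = y = 0; axes as the sieve's. The bar runs along y, is 14 mm thick (x), 26 mm high, free for a grasp over y -45 to +45 mm, fingers closing along x. Below it is open down to the beads (tops about 53 mm above the sieve's underside)
- sieve_mesh (a point): Middle of the mesh, sieve x +19, z +15 mm, axes as the sieve's. 6 mm rods, openings about 28 x 28 mm; lengthwise rods' tops at sieve z 15 mm, cross rods' 3 mm lower. Small beads drop through; large ones sit in the openings and roll out only with the spout tilted down about 35 deg or more
- sieve_ridge (a point): Middle of the ridge between pan and mesh, sieve x -34, z +16.5 mm; 1.5 mm above the pan's floor (sieve z 15 mm). It keeps the small beads on the pan while the sieve is level and still; short gentle strokes along the sieve's length, near level, of about 25 mm at a mean 0.13 to 0.2 m/s, send them over it; hard jolts may throw large beads out, and a quick carry may spill small ones
- sieve_spout (a point): Middle of the upper edge of the pouring lip at the sieve's open front end, sieve x +106, z +24 mm: a solid ramp, 114 mm wide between the side boards, that rises at 20 deg from the end of the mesh (x +70, z +11 mm). The large beads leave over it when the sieve is tipped; with 45 deg of tip they roll out by themselves
- tray: Shallow open wooden tray, fixed, 180 (x) by 165 (y) mm, 36 mm high, walls and floor 5 mm; origin at the centre of its underside, z up. For the small beads.
- deep_box: Deep open wooden box, fixed, 150 by 150 mm, 70 mm high, walls and floor 6 mm; origin at the centre of its underside, z up. For the large beads.
- small_bead_1: small wooden bead, a plain ball 22 mm across; lies loose on the solid pan of the sieve at the start; origin at the ball's centre (a rolling ball's axes mean nothing)
- small_bead_2: small wooden bead, a plain ball 22 mm across; lies loose on the solid pan of the sieve at the start; origin at the ball's centre (a rolling ball's axes mean nothing)
- small_bead_3: small wooden bead, a plain ball 22 mm across; lies loose on the solid pan of the sieve at the start; origin at the ball's centre (a rolling ball's axes mean nothing)
- small_bead_4: small wooden bead, a plain ball 22 mm across; lies loose on the solid pan of the sieve at the start; origin at the ball's centre (a rolling ball's axes mean nothing)
- large_bead_1: large wooden bead, a plain ball 44 mm across; lies on the rods of the sieve at the start; origin at the ball's centre (its axes mean nothing)
- large_bead_2: large wooden bead, a plain ball 44 mm across; lies on the rods of the sieve at the start; origin at the ball's centre (its axes mean nothing)
- large_bead_3: large wooden bead, a plain ball 44 mm across; lies on the rods of the sieve at the start; origin at the ball's centre (its axes mean nothing)
- mug: white mug, 93 mm high, a bystander at the back; origin at the centre of its underside
- spool: wooden spool of pale thread, 42 mm across, 60 mm high, a bystander at the back; origin at the centre of its underside
- jar: jar of buttons with a grey lid, 64 mm across, 90 mm high, a bystander at the back; origin at the centre of its underside
Mind the look-alikes: they are no part of the job. What is shaped like the large_bead_2 but red is not meant.

How it is judged:
By the outcome, as a careful person would: the job done as asked, in the order asked, and still so for the second after the job is handed in, with the robot touching nothing.
It also fails if it takes over 72 s, if anything falls off the work surface, if the arm or the gripper's body presses on something with over 40 N, if the wrist force passes 120 N, or if a joint passes its speed limit or range.

## Working session

There is one attempt and no reset: what is moved stays moved. The work goes in short steps, Python scripts to look and compute and a tool call to move; the robot and the scene stay as the last step left them, time stands still between calls to the robot, and variables do not carry over. Pictures are saved under pics/ and viewed, at most 10 in all, crops included, and the job is handed in when it is done.

Besides the shell and the picture viewer there is one more tool, called after "Call:" in YAML: its name, and indented under it one key for each argument. move_arm: Moves the arm, as the interface text tells. Its arguments: {"type":"object","properties":{"slide":{"type":"array","items":{"type":"array","items":{"type":"number"}}},"roll":{"type":"array","items":{"type":"number"}},"gripper":{"type":"number"},"squeeze":{"type":"number"}},"required":["slide","roll"]}

```bash
mkdir -p pics; ls; python3 - <<'E'
from bench import monitor,cams,workorder
import cv2,numpy as np
s=monitor.get_state();print(s)
a=cams.get_image("scene");b=cams.get_image("side")
cv2.imwrite("pics/scene.png",a[:,:,::-1]);cv2.imwrite("pics/side.png",b[:,:,::-1])
for n in("scene","side","wrist"):
  c=cams.get_calibration(n);print(n,c)
E
```

```text
pics
{'time': 0.0, 'joint_positions': array([-1.13084972,  0.32180293, -0.07007225,  1.45167723,  0.022655  ,
        1.3707675 , -0.05687903]), 'qd': array([-1.06383496e-04, -1.35861229e-04,  7.75640750e-05, -1.05667349e-03,
       -9.26547690e-04, -1.60687174e-03,  2.12600102e-04]), 'joint_torque': array([-2.75285765e-04, -4.91305304e+01, -4.03793771e-01, -3.12531495e+01,
       -6.37492631e-02,  4.39831743e-02,  1.67648582e-04]), 'position': array([0.26835569, 0.59142151, 0.22147333]), 'tool_rot': array([-6.63746040e-01, -3.07042604e+00,  2.91075821e-03]), 'ft_force': array([ 0.08671355, -0.09055512,  0.48343265]), 'torque': array([-0.01233701,  0.04831155, -0.02160693]), 'grip_force': 0.0, 'grip_width': 0.9969373350728883}
scene {'mtx': array([[507.92828569,   0.        , 323.34507639],
       [  0.        , 507.92828569, 246.6770683 ],
       [  0.        ,   0.        ,   1.        ]]), 'R': array([[-0.81354767, -0.58145605,  0.00700317],
       [-0.25561998,  0.34678303, -0.90244111],
       [ 0.52230126, -0.73596902, -0.43075631]]), 't': array([0.40908109, 0.24976686, 0.62984206])}
side {'mtx': array([[482.50915933,   0.        , 326.863284  ],
       [  0.        , 482.50915933, 240.56535693],
       [  0.        ,   0.        ,   1.        ]]), 'R': array([[ 0.8591624 , -0.51170073,  0.00152976],
       [-0.30130612, -0.50831471, -0.80674083],
       [ 0.41358747,  0.69266046, -0.59090345]]), 't': array([-0.50021115,  0.23044189,  0.73492609])}
wrist {'mtx': array([[407.91366618,   0.        , 320.23815814],
       [  0.        , 407.91366618, 241.15940835],
       [  0.        ,   0.        ,   1.        ]]), 'R': array([[ 0.41308675,  0.91068887, -0.00226325],
       [ 0.87604444, -0.39669067,  0.27419454],
       [ 0.24880811, -0.11524883, -0.96167158]]), 't': array([-0.64961506, -0.03267087,  0.39114272])}
```

View pics/scene.png

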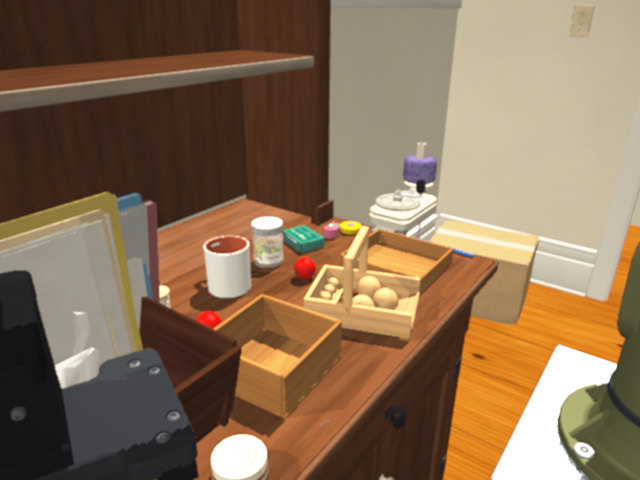

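View pics/side.png

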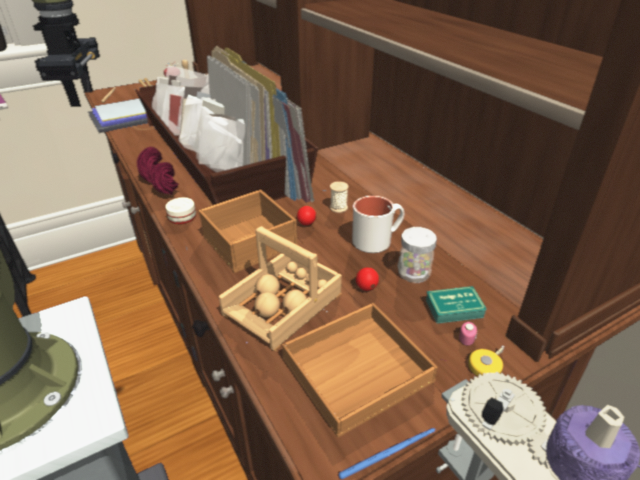

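In the scene view, the sieve is at (365,300), with its handle at (355,265). The three large tan beads are near (370,287), (385,299) and (361,301), and the small ones near (328,290). The tray is at (400,260) and the box at (280,350).

Look-alikes are the red balls, at scene (305,268) and (208,320) and side (368,278) and (306,215). I reject both and choose the tan beads inside the sieve. One close crop will confirm this.

```bash
python3 - <<'E'
import cv2,numpy as np
a=cv2.imread("pics/scene.png")[215:345,290:460];b=cv2.imread("pics/side.png")[215:365,210:440]
a=cv2.resize(a,None,fx=2.3,fy=2.3,interpolation=3); 
a=cv2.resize(cv2.imread("pics/scene.png")[220:345,295:425],(390,375),interpolation=3)
b=cv2.resize(cv2.imread("pics/side.png")[220:350,215:350],(405,390),interpolation=3)
o=np.zeros((390,795,3),np.uint8);o[:375,:390]=a;o[:,390:]=b
cv2.imwrite("pics/crop.png",o)
E
```

```text
(no output)
```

View pics/crop.png

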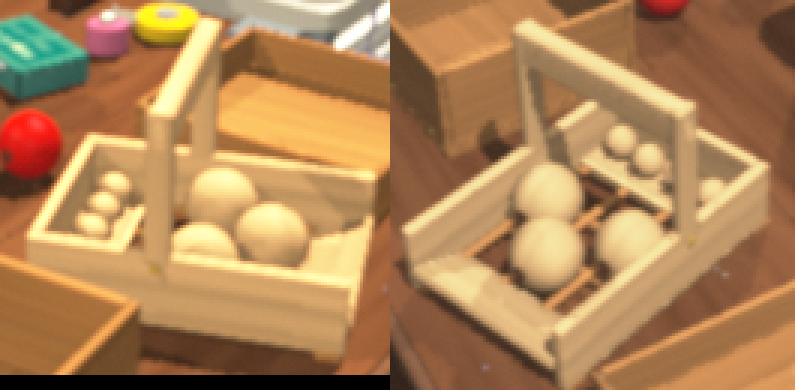

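The crop shows the tan beads in the sieve: three large on the rods and the small ones on the rear pan. The spout points toward lower left in the side view, around (246,316). Next I triangulate the corners.

```bash
cat > h.py <<'E'
from bench import monitor,cams,workorder
import numpy as np,cv2
from scipy.spatial.transform import Rotation as Ro
def cal(n):
    c=cams.get_calibration(n);return c["mtx"],c["R"],c["t"]
def tri(ps,pd):
    P=[m@np.c_[R,t] for m,R,t in (cal("scene"),cal("side"))]
    X=cv2.triangulatePoints(P[0],P[1],np.array(ps,float).T.copy(),np.array(pd,float).T.copy());return (X[:3]/X[3]).T
def plane(n,p,z):
    m,R,t=cal(n);o=-R.T@t
    d=(R.T@np.linalg.inv(m)@np.c_[np.array(p,float),np.ones(len(p))].T).T
    return o+d*((z-o[2])/d[:,2])[:,None]
E
python3 - <<'E'
from h import *
np.set_printoptions(precision=4,suppress=True)
print("handle far,near",tri([(366.7,226.7),(345,255)],[(315,254.3),(257.3,227.3)]))
print("rim rearnear rearfar frontnear frontfar",tri([(305,299),(325,265),(412,317),(421,277)],[(284,254),(341,275),(220,296),(272.3,336.7)]))
for z in(.05,.055):print("rim side plane",plane("side",[(284,254),(341,275),(220,296),(272.3,336.7)],z))
t=plane("side",[(284,350),(372,308),(434,371),(333,427)],.036);print("tray",t,t.mean(0),np.linalg.norm(np.diff(t,axis=0),axis=1))
t=plane("side",[(200,212),(261,192),(296.5,221),(232,246)],.07);print("box",t,t.mean(0),np.linalg.norm(np.diff(t,axis=0),axis=1))
print("box scene",plane("scene",[(264,297),(341,344)],.07))
print("mug,jar,spool,reds",plane("side",[(372,245),(415,277),(338,208),(367,288),(306,224)],0))
E
```

```text
handle far,near [[ 0.491  -0.1095  0.1387]
 [ 0.4499  0.0151  0.1392]]
rim rearnear rearfar frontnear frontfar [[ 0.5103  0.0365  0.0452]
 [ 0.5608 -0.0836  0.0488]
 [ 0.3497 -0.0228  0.0471]
 [ 0.3919 -0.1512  0.0461]]
rim side plane [[ 0.5013  0.0259  0.05  ]
 [ 0.5626 -0.0831  0.05  ]
 [ 0.3528 -0.0238  0.05  ]
 [ 0.39   -0.1548  0.05  ]]
rim side plane [[ 0.4986  0.02    0.055 ]
 [ 0.5594 -0.0881  0.055 ]
 [ 0.3514 -0.0293  0.055 ]
 [ 0.3883 -0.1591  0.055 ]]
tray [[ 0.3985 -0.1772  0.036 ]
 [ 0.5709 -0.1708  0.036 ]
 [ 0.5735 -0.3284  0.036 ]
 [ 0.3949 -0.3305  0.036 ]] [ 0.4845 -0.2517  0.036 ] [0.1726 0.1576 0.1786]
box [[0.4036 0.2211 0.07  ]
 [0.5482 0.2313 0.07  ]
 [0.5621 0.0878 0.07  ]
 [0.4167 0.0749 0.07  ]] [0.4826 0.1538 0.07  ] [0.145  0.1442 0.146 ]
box scene [[0.5493 0.0993 0.07  ]
 [0.3803 0.1303 0.07  ]]
mug,jar,spool,reds [[ 0.7051  0.0166 -0.    ]
 [ 0.7173 -0.1134  0.    ]
 [ 0.7205  0.18    0.    ]
 [ 0.6173 -0.0918  0.    ]
 [ 0.6216  0.1593  0.    ]]
```

Call:
move_arm:
  slide:
    - [-2,-2,-1]
    - [-5,-5,-2]
    - [-8.5,-8.4,-3]
    - [-12,-11.8,-3]
    - [-15.5,-15.2,-3]
    - [-19,-18.6,-3]
    - [-22.2,-21.9,-3]
    - [-25,-25.4,-3]
    - [-27.8,-28.9,-3]
    - [-30.6,-32.4,-3]
    - [-33.4,-35.9,-3]
    - [-36.2,-39.4,-3]
    - [-39,-42.9,-3]
    - [-41.5,-46,-3]
    - [-43.5,-48.6,-3]
    - [-44.5,-49.9,-3]
    - [-44.5,-49.9,-3]
    - [-44.5,-49.9,-3]
  roll: [0.03,0.08,0.14,0.2,0.26,0.32,0.38,0.44,0.5,0.56,0.62,0.67,0.72,0.76,0.79,0.813,0.813,0.813]

```text
time: 1.9
position: [0.4674, -0.0446, 0.2523]
tool_rot: [-1.821, -2.559, -0.0]
ft_force: [0.6, 0.7, 0.2]
grip_width: 1.002
grip_force: 0.0
```

```bash
python3 - <<'E'
from h import *
s=monitor.get_state();print(s["time"],s["position"],s["joint_positions"]);print(Ro.from_rotvec(s["tool_rot"]).as_matrix())
c=cams.get_calibration("wrist");print(c["R"],c["t"]);np.savez("w1.npz",**c)
cv2.imwrite("pics/w1.png",cams.get_image("wrist")[:,:,::-1])
E
```

```text
1.9 [ 0.46740873 -0.04458375  0.2522514 ] [-0.53268826 -0.11144339  0.53420299  1.84908621  0.05668491  1.38964579
  0.32236124]
[[-3.27672245e-01  9.44791090e-01 -8.34671565e-04]
 [ 9.44790793e-01  3.27672935e-01  8.97469492e-04]
 [ 1.12142046e-03 -4.94514166e-04 -9.99999249e-01]]
[[ 9.44804729e-01  3.27633015e-01 -7.94224506e-04]
 [ 3.15356182e-01 -9.08738931e-01  2.73393551e-01]
 [ 8.88510109e-02 -2.58553984e-01 -9.61901936e-01]] [-0.42669493 -0.22816739  0.36633729]
```

View pics/w1.png

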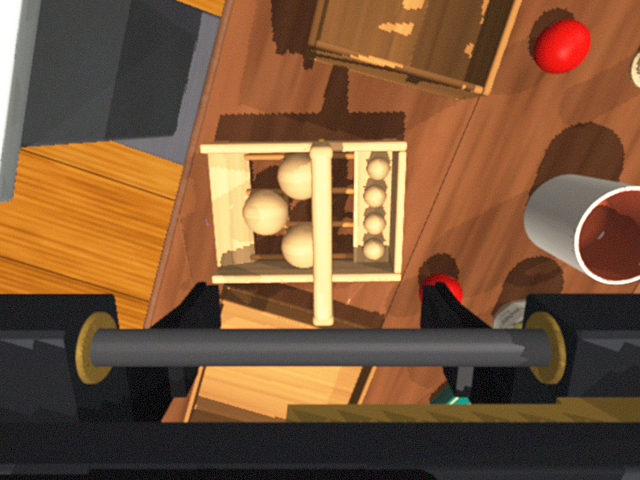

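The wrist view shows the sieve squarely. The bar's ends are at (321,148) and (323,322), the small beads are at (375,168..249), and the spout points left. I cast the bar onto z=0.138.

```bash
python3 - <<'E'
from h import *
np.set_printoptions(precision=4,suppress=True)
c=np.load("w1.npz");
def pl(p,z):
    R,t=c["R"],c["t"];o=-R.T@t;d=(R.T@np.linalg.inv(c["mtx"])@np.c_[np.array(p,float),np.ones(len(p))].T).T
    return o+d*((z-o[2])/d[:,2])[:,None]
b=pl([(320.5,146),(323.5,322)],.138);print(b,b.mean(0),np.linalg.norm(b[0]-b[1]))
v=b[1]-b[0];print("y-axis yaw",np.degrees(np.arctan2(v[1],v[0])))
r=pl([(407,142),(402,280),(202,147),(215,283)],.05);print("rim",r)
v=r[0]+r[1]-r[2]-r[3];print("len",np.linalg.norm(r[0]-r[2]),"rear yaw",np.degrees(np.arctan2(v[1],v[0])))
print("box near rim corners",pl([(309,47),(487,96)],.07))
E
```

```text
[[ 0.4468  0.0147  0.138 ]
 [ 0.4909 -0.1056  0.138 ]] [ 0.4689 -0.0455  0.138 ] 0.12811966737163355
y-axis yaw -69.8631585132221
rim [[ 0.5181  0.0385  0.05  ]
 [ 0.5626 -0.0816  0.05  ]
 [ 0.3509 -0.0239  0.05  ]
 [ 0.3947 -0.1431  0.05  ]]
len 0.17848878349167352 rear yaw 20.306748263900534
box near rim corners [[0.415  0.0792 0.07  ]
 [0.5605 0.0918 0.07  ]]
```

Call:
move_arm:
  slide:
    - [-0.2,0.1,1]
    - [-0.2,0.1,3.5]
    - [-0.2,0.1,6]
    - [-0.2,0.1,8.5]
    - [-0.2,0.1,11]
    - [-0.2,0.1,13]
    - [-0.2,0.1,14.3]
    - [-0.2,0.1,14.8]
    - [-0.2,0.1,14.8]
  roll: [-0.017,-0.017,-0.017,-0.017,-0.017,-0.017,-0.017,-0.017,-0.017]

```text
time: 2.85
position: [0.469, -0.0474, 0.1041]
tool_rot: [-1.8, -2.574, 0.001]
ft_force: [0.5, -0.0, -0.0]
grip_width: 0.995
grip_force: 0.0
```

Call:
move_arm:
  slide:
    - [0,0,0]
    - [0,0,0]
    - [0,0,0]
    - [0,0,0]
    - [0,0,0]
    - [0,0,0]
    - [0,0,0]
    - [0,0,0]
  roll: [0,0,0,0,0,0,0,0]
  gripper: 0.5
  squeeze: 30

```text
time: 3.65
position: [0.4693, -0.0478, 0.1045]
tool_rot: [-1.802, -2.573, -0.0]
ft_force: [0.4, 0.2, -0.3]
grip_width: 0.355
grip_force: 0.0
```

Call:
move_arm:
  slide:
    - [0,0,0]
    - [0,0,0]
    - [0,0,0]
    - [0,0,0]
    - [0,0,0]
    - [0,0,0]
  roll: [0,0,0,0,0,0]

```text
time: 4.25
position: [0.4694, -0.0478, 0.1046]
tool_rot: [1.802, 2.573, 0.0]
ft_force: [1.4, 0.6, -1.3]
grip_width: 0.157
grip_force: 30.0
```

Call:
move_arm:
  slide:
    - [0,0,-0.2]
    - [0,0,-0.6]
    - [0,0,-1.2]
    - [0,0,-2]
    - [0,0,-2.8]
    - [0,0,-3.6]
    - [0,0,-4.3]
    - [0,0,-4.8]
    - [0,0,-5]
    - [0,0,-5]
  roll: [0,0,0,0,0,0,0,0,0,0]

```text
time: 5.25
position: [0.4694, -0.0478, 0.1548]
tool_rot: [1.802, 2.573, 0.001]
ft_force: [0.3, 0.6, -4.5]
grip_width: 0.156
grip_force: 30.0
```

Call:
move_arm:
  slide:
    - [-0.16,-0.03,0]
    - [-0.61,-0.11,0]
    - [-1.36,-0.26,0]
    - [-2.38,-0.45,0]
    - [-3.63,-0.69,0]
    - [-5.08,-0.96,0]
    - [-6.68,-1.26,0]
    - [-8.38,-1.58,0]
    - [-10.15,-1.9,0]
    - [-11.92,-2.25,0]
    - [-13.6,-2.57,0]
    - [-15.2,-2.87,0]
    - [-16.7,-3.14,0]
    - [-17.9,-3.38,0]
    - [-18.9,-3.57,0]
    - [-19.7,-3.72,0]
    - [-20.1,-3.8,0]
    - [-20.3,-3.83,0]
    - [-20.3,-3.83,0]
    - [-20.3,-3.83,0]
  roll: [0.003,0.01,0.023,0.041,0.062,0.087,0.115,0.144,0.175,0.205,0.234,0.262,0.287,0.308,0.326,0.339,0.346,0.349,0.349,0.349]

```text
time: 7.25
position: [0.5028, -0.251, 0.1545]
tool_rot: [-2.22, -2.222, -0.001]
ft_force: [-0.7, 0.1, -3.8]
grip_width: 0.159
grip_force: 30.0
```

```bash
python3 - <<'E'
from h import *
s=monitor.get_state();print(s["time"],s["position"],s["joint_positions"]);print(Ro.from_rotvec(s["tool_rot"]).as_matrix())
cv2.imwrite("pics/s2.png",np.vstack([cv2.resize(cams.get_image("side")[200:450,190:450,::-1],(520,500))]))
E
```

```text
7.25 [ 0.50279507 -0.25103915  0.15451304] [-0.26114893  0.21721743  0.77061318  1.78640609 -0.16225118  1.20288328
  0.55725687]
[[-8.23093529e-04  9.99999660e-01  4.85621704e-05]
 [ 9.99999434e-01  8.23060596e-04  6.74326536e-04]
 [ 6.74286337e-04  4.91171767e-05 -9.99999771e-01]]
```

View pics/s2.png

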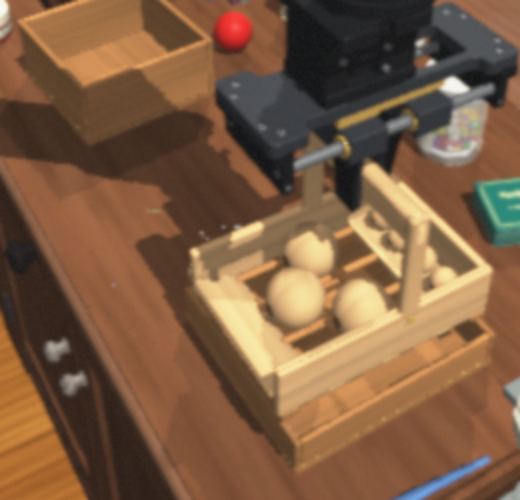

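The sieve hangs level over the tray: the four small beads are on the pan (crop 375..445, 215..275) and the large ones on the rods. I start the gentle strokes.

Call:
move_arm:
  slide:
    - [0,1.4,0]
    - [0,0,0]
    - [0,-1.4,0]
    - [0,0,0]
    - [0,1.4,0]
    - [0,0,0]
    - [0,-1.4,0]
    - [0,0,0]
    - [0,1.4,0]
    - [0,0,0]
    - [0,-1.4,0]
    - [0,0,0]
    - [0,1.4,0]
    - [0,0,0]
    - [0,-1.4,0]
    - [0,0,0]
    - [0,0,0]
    - [0,0,0]
    - [0,0,0]
    - [0,0,0]
  roll: [0,0,0,0,0,0,0,0,0,0,0,0,0,0,0,0,0,0,0,0]

```text
time: 9.3
position: [0.5025, -0.2517, 0.1546]
tool_rot: [-2.221, -2.221, 0.0]
ft_force: [0.3, 0.8, -3.3]
grip_width: 0.16
grip_force: 30.0
```

```bash
python3 - <<'E'
from h import *
a=cv2.resize(cams.get_image("side")[280:440,270:450,::-1],(450,400),interpolation=3)
w=cv2.resize(cams.get_image("wrist")[60:400,170:450,::-1],(330,400))
cv2.imwrite("pics/s3.png",np.hstack([a,w]))
E
```

```text
(no output)
```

View pics/s3.png

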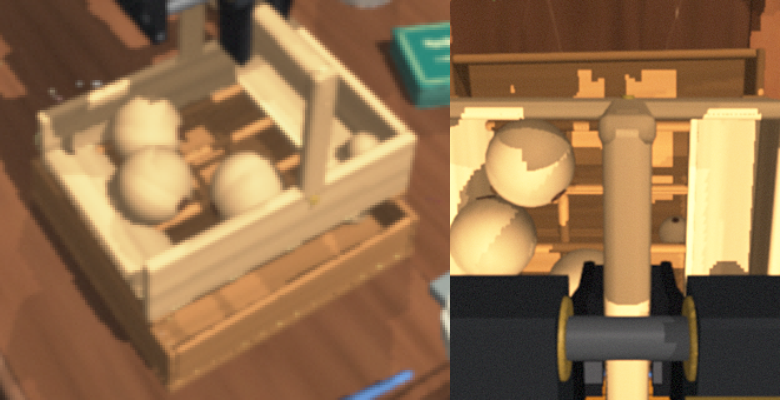

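One small bead is still on the pan at side crop (365,148), and the others have dropped through. I shake again.

Call:
move_arm:
  slide:
    - [0,1.5,0]
    - [0,0,0]
    - [0,-1.5,0]
    - [0,0,0]
    - [0,1.5,0]
    - [0,0,0]
    - [0,-1.5,0]
    - [0,0,0]
    - [0,1.5,0]
    - [0,0,0]
    - [0,-1.5,0]
    - [0,0,0]
    - [0,1.5,0]
    - [0,0,0]
    - [0,-1.5,0]
    - [0,0,0]
    - [0,0,0]
    - [0,0,0]
    - [0,0,0]
    - [0,0,0]
  roll: [0,0,0,0,0,0,0,0,0,0,0,0,0,0,0,0,0,0,0,0]

```text
time: 11.4
position: [0.5023, -0.2518, 0.1545]
tool_rot: [-2.221, -2.221, 0.0]
ft_force: [-0.5, 0.0, -4.0]
grip_width: 0.157
grip_force: 30.0
```

```bash
python3 - <<'E'
from h import *
a=cv2.resize(cams.get_image("side")[280:440,270:450,::-1],(450,400),interpolation=3)
w=cv2.resize(cams.get_image("wrist")[60:400,170:450,::-1],(330,400))
cv2.imwrite("pics/s4.png",np.hstack([a,w]))
E
```

```text
(no output)
```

View pics/s4.png

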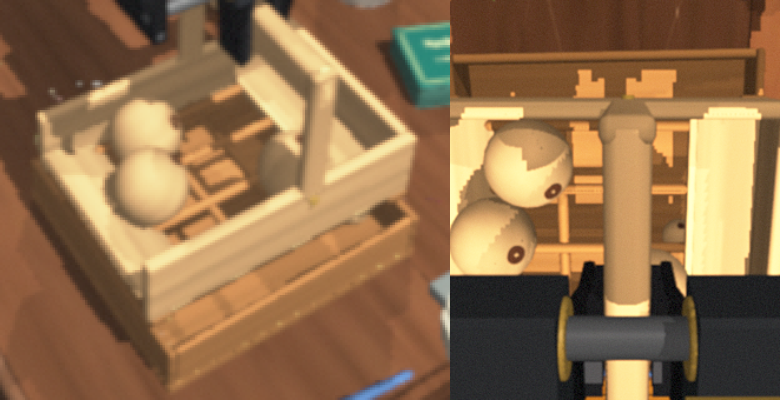

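Call:
move_arm:
  slide:
    - [0,1.4,0]
    - [0,0,0]
    - [0,-1.4,0]
    - [0,0,0]
    - [0,1.4,0]
    - [0,0,0]
    - [0,-1.4,0]
    - [0,0,0]
    - [0,1.4,0]
    - [0,0,0]
    - [0,-1.4,0]
    - [0,0,0]
    - [0,1.4,0]
    - [0,0,0]
    - [0,-1.4,0]
    - [0,0,0]
    - [0,0,0]
    - [0,0,0]
  roll: [0,0,0,0,0,0,0,0,0,0,0,0,0,0,0,0,0,0]

```text
time: 13.3
position: [0.5027, -0.2516, 0.1545]
tool_rot: [-2.221, -2.222, 0.001]
ft_force: [0.2, -0.1, -3.9]
grip_width: 0.16
grip_force: 30.0
```

Call:
move_arm:
  slide:
    - [0,0,-0.6]
    - [0,0,-1.6]
    - [0.2,0,-2.8]
    - [0.8,0,-3.6]
    - [1.8,0,-4]
    - [3,0.1,-4]
    - [4.5,0.1,-4]
    - [6.2,0.2,-4]
    - [8,0.2,-4]
    - [9.9,0.3,-4]
    - [11.8,0.3,-4]
    - [13.6,0.4,-4]
    - [15.3,0.4,-4]
    - [16.8,0.5,-4]
    - [18,0.5,-4]
    - [18.9,0.5,-4]
    - [19.5,0.5,-4]
    - [19.8,0.5,-4]
    - [19.8,0.5,-4]
    - [19.8,0.5,-4]
  roll: [0,0,0.02,0.07,0.14,0.23,0.34,0.46,0.58,0.7,0.82,0.94,1.06,1.17,1.27,1.36,1.43,1.47,1.484,1.484]

```text
time: 15.3
position: [0.5078, -0.0542, 0.1952]
tool_rot: [-3.139, -0.136, -0.001]
ft_force: [-0.2, 0.8, -3.4]
grip_width: 0.158
grip_force: 30.0
```

```bash
python3 - <<'E'
from h import *
s=monitor.get_state();print(s["time"],s["position"],s["joint_positions"]);print(Ro.from_rotvec(s["tool_rot"]).as_matrix())
a=cv2.resize(cams.get_image("side")[230:440,190:450,::-1],(520,420),interpolation=3)
w=cv2.resize(cams.get_image("scene")[200:340,290:470,::-1],(270,210))
o=np.zeros((420,790,3),np.uint8);o[:,:520]=a;o[:210,520:]=w
cv2.imwrite("pics/s5.png",o)
E
```

```text
15.3 [ 0.50781955 -0.05417079  0.19521004] [-0.66385372  0.02894966  0.73841296  1.8530764  -0.02061153  1.26631707
 -1.40349647]
[[ 9.96236107e-01  8.66768820e-02  8.58620848e-04]
 [ 8.66768151e-02 -9.96236476e-01  1.14925400e-04]
 [ 8.65350784e-04 -4.00703129e-05 -9.99999625e-01]]
```

View pics/s5.png

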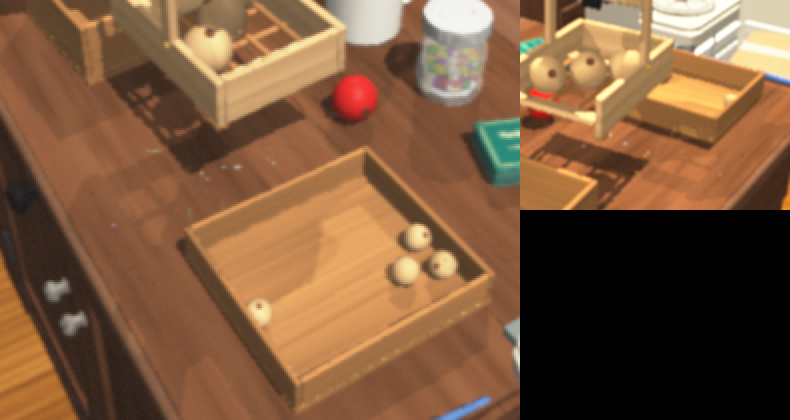

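All four small beads are in the tray, at side crop (417,236), (443,264), (405,269) and (259,311), and the three large ones are still in the sieve.

The arm only turns about its vertical tool axis, so I can't tip the sieve by the bar. Instead I will stand it down facing the box, pinch a rear side board so it can pivot about y, rest the spout on the box rim and raise the rear.

Call:
move_arm:
  slide:
    - [0,0,0.4]
    - [0,0,1.2]
    - [0,0,2.3]
    - [0,0,3.5]
    - [0,0,4.7]
    - [0,0,5.9]
    - [0,0,7]
    - [0,0,7.9]
    - [0,0,8.6]
    - [0,0,8.9]
    - [0,0,9.1]
    - [0,0,9.1]
  roll: [0,0,0,0,0,0,0,0,0,0,0,0]

```text
time: 16.6
position: [0.5077, -0.0537, 0.1048]
tool_rot: [-3.138, -0.136, 0.001]
ft_force: [-4.8, 0.3, 3.6]
grip_width: 0.156
grip_force: 30.0
```

```bash
python3 - <<'E'
from h import *
p=plane("side",[(293.5,254)],.128)[0];print(p)
d=p[:2]-np.array([.5078,-.0542]);ux=np.array([-.087,.996]);uy=np.array([-.996,-.087]);print(d@ux,d@uy)
E
```

```text
[ 0.47309319 -0.07424478  0.128     ]
-0.016945103551073572 0.036311877938268934
```

Call:
move_arm:
  slide:
    - [0,0,0]
    - [0,0,0]
    - [0,0,0]
    - [0,0,0]
    - [0,0,0]
  roll: [0,0,0,0,0]
  gripper: 3.4

```text
time: 17.1
position: [0.5079, -0.0536, 0.1036]
tool_rot: [-3.139, -0.136, -0.001]
ft_force: [-0.0, 0.1, -0.1]
grip_width: 0.382
grip_force: 0.0
```

Call:
move_arm:
  slide:
    - [0,0,-1]
    - [0,0,-3]
    - [0,0,-5]
    - [0,0,-6.5]
    - [0,0,-7.5]
    - [-1,1,-8]
    - [-2,2,-8]
    - [-3,3,-8]
    - [-4,4,-8]
    - [-5,5,-8]
    - [-6.15,5.6,-8]
    - [-6.15,5.6,-8]
    - [-6.15,5.6,-8]
    - [-6.15,5.6,-8]
    - [-6.15,5.6,-8]
    - [-6.15,5.6,-8]
    - [-6.15,5.6,-8]
    - [-6.15,5.6,-8]
  roll: [0,0,0,0,0,-0.1,-0.22,-0.36,-0.5,-0.64,-0.78,-0.92,-1.06,-1.2,-1.34,-1.48,-1.571,-1.571]

```text
time: 18.9
position: [0.4512, -0.1148, 0.1837]
tool_rot: [-2.123, -2.316, -0.0]
ft_force: [0.4, 0.3, -0.7]
grip_width: 0.389
grip_force: 0.0
```

```bash
python3 - <<'E'
from h import *
s=monitor.get_state();print(s["time"],s["position"],s["joint_positions"],s["grip_width"]);print(Ro.from_rotvec(s["tool_rot"]).as_matrix())
np.savez("w2.npz",**cams.get_calibration("wrist"))
cv2.imwrite("pics/w2.png",cams.get_image("wrist")[:,:,::-1])
E
```

```text
18.9 [ 0.45120235 -0.11483638  0.18370978] [-0.69101753 -0.11355181  0.84227805  1.9669182   0.08891681  1.25161384
  0.20720306] 0.38885664763806377
[[-8.70089883e-02  9.96207525e-01  5.57922544e-05]
 [ 9.96207502e-01  8.70089736e-02  2.26508468e-04]
 [ 2.20795014e-04  7.52889350e-05 -9.99999973e-01]]
```

View pics/w2.png

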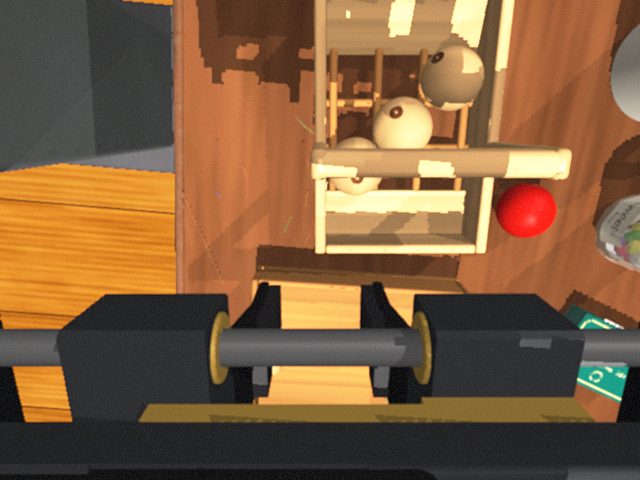

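The wrist view shows the near side board at (321,225), the rear board at row 250 and the closest large bead at (357,165), clear of the pan corner. I cast these points before descending.

```bash
python3 - <<'E'
from h import *
np.set_printoptions(precision=4,suppress=True)
c=np.load("w2.npz")
def pl(p,z):
    R,t=c["R"],c["t"];o=-R.T@t;d=(R.T@np.linalg.inv(c["mtx"])@np.c_[np.array(p,float),np.ones(len(p))].T).T
    return o+d*((z-o[2])/d[:,2])[:,None]
o=np.array([.4512,-.1148]);T=np.array([[-.087,.9962],[.9962,.087]])
for n,p,z in [("board l,r",[(316,225),(327,225)],.05),("rear out corners",[(315,253),(485,251)],.05),("bead",[(357,168)],.037),("bar ends",[(313,163),(569,163)],.138)]:
    q=pl(p,z);print(n,q[:,:2],"tool xy",(q[:,:2]-o)@T.T)
E
```

```text
board l,r [[ 0.4473 -0.111 ]
 [ 0.4555 -0.1103]] tool xy [[ 0.0041 -0.0035]
 [ 0.0041  0.0047]]
rear out corners [[ 0.4484 -0.1329]
 [ 0.5769 -0.1201]] tool xy [[-0.0178 -0.0044]
 [-0.0162  0.1247]]
bead [[ 0.4744 -0.0678]] tool xy [[0.0449 0.0272]]
bar ends [[ 0.4422 -0.0578]
 [ 0.5703 -0.0467]] tool xy [[ 0.0575 -0.004 ]
 [ 0.0575  0.1246]]
```

Call:
move_arm:
  slide:
    - [0.2,0,2]
    - [0.2,0,5]
    - [0.2,0,8]
    - [0.2,0,10.5]
    - [0.2,0,12.5]
    - [0.2,0,14.2]
    - [0.2,0,15.3]
    - [0.2,0,15.9]
    - [0.2,0,15.9]
  roll: [0,0,0,0,0,0,0,0,0]

```text
time: 19.85
position: [0.4508, -0.1129, 0.0242]
tool_rot: [-2.123, -2.315, 0.001]
ft_force: [-0.0, 0.0, -0.0]
grip_width: 0.394
grip_force: 0.0
```

Call:
move_arm:
  slide:
    - [0,0,0]
    - [0,0,0]
    - [0,0,0]
    - [0,0,0]
    - [0,0,0]
    - [0,0,0]
  roll: [0,0,0,0,0,0]
  gripper: 0
  squeeze: 55

```text
time: 20.45
position: [0.4513, -0.1128, 0.0249]
tool_rot: [2.123, 2.316, 0.001]
ft_force: [-1.4, 0.5, 4.7]
grip_width: 0.084
grip_force: 55.0
```

Call:
move_arm:
  slide:
    - [0,0,-0.2]
    - [0,0,-0.5]
    - [0,0,-0.9]
    - [0,0,-1.3]
    - [0,0,-1.7]
    - [0,0,-2]
    - [0,0,-2]
  roll: [0,0,0,0,0,0,0]

```text
time: 21.15
position: [0.4515, -0.1128, 0.045]
tool_rot: [2.122, 2.316, 0.001]
ft_force: [-0.4, 0.5, -4.3]
grip_width: 0.084
grip_force: 55.0
```

```bash
python3 - <<'E'
from h import *
s=monitor.get_state();print(s["ft_force"],s["torque"],s["position"])
cv2.imwrite("pics/s6.png",cams.get_image("side")[:,:,::-1])
im=cams.get_image("side")[200:330,180:360]
# sieve top-bar corner location by pale mask
m=((im.min(2)>140)&(im[:,:,0].astype(int)-im[:,:,2]<110)).astype(np.uint8)
print(m.sum())
E
```

```text
[-0.38215117  0.51299488 -4.2819672 ] [-0.29790473  0.29572358  0.00901948] [ 0.45151889 -0.11280605  0.04504582]
810
```

Call:
move_arm:
  slide:
    - [0,0,-0.4]
    - [0,0,-1.2]
    - [0,0,-2.4]
    - [0,0,-3.7]
    - [0,0,-5]
    - [0,0,-5.9]
    - [0.1,0,-6.4]
    - [0.4,0,-6.5]
    - [0.9,0,-6.5]
    - [1.6,0,-6.5]
    - [2.4,0,-6.5]
    - [3.3,0,-6.5]
    - [4.2,0,-6.5]
    - [5.1,0,-6.5]
    - [5.8,0,-6.5]
    - [6.4,0,-6.5]
    - [6.8,0,-6.5]
    - [6.9,0,-6.5]
    - [6.9,0,-6.5]
  roll: [0,0,0,0,0,0,0,0,0,0,0,0,0,0,0,0,0,0,0]

```text
time: 23.15
position: [0.4451, -0.0442, 0.1096]
tool_rot: [2.123, 2.316, 0.0]
ft_force: [-0.1, -0.1, -3.9]
grip_width: 0.086
grip_force: 55.0
```

```bash
python3 - <<'E'
from h import *
s=monitor.get_state();print(s["ft_force"],s["torque"],s["position"])
a=cv2.resize(cams.get_image("side")[160:340,170:350,::-1],(400,400),interpolation=3)
w=cv2.resize(cams.get_image("scene")[210:410,200:400,::-1],(400,400),interpolation=3)
cv2.imwrite("pics/s7.png",np.hstack([a,w]))
E
```

```text
[-0.0877857  -0.13435854 -3.87376931] [-0.34888517  0.29614314  0.02601223] [ 0.4451463  -0.0441544   0.10958147]
```

View pics/s7.png

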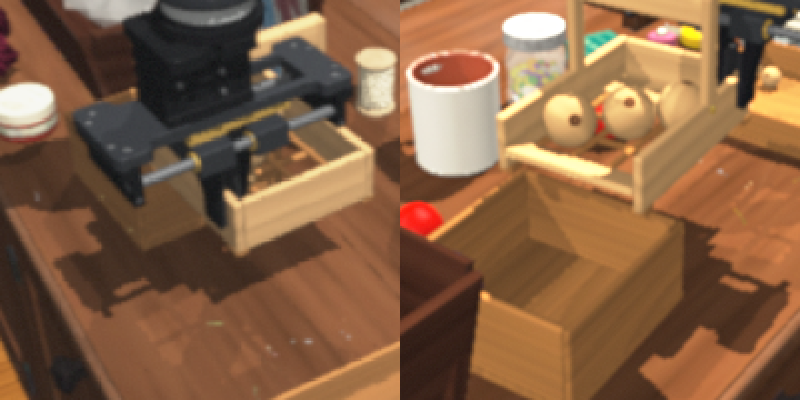

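The crop shows the sieve level, with its lip over the box's near rim (scene crop about (570,180)) and the three large beads inside. I lower it onto the rim and ease the grip so the sieve can pivot.

Call:
move_arm:
  slide:
    - [0,0,0.3]
    - [0,0,0.6]
    - [0,0,0.9]
    - [0,0,1.2]
    - [0,0,1.3]
    - [0,0,1.3]
  roll: [0,0,0,0,0,0]

```text
time: 23.85
position: [0.445, -0.0442, 0.0963]
tool_rot: [-2.123, -2.316, 0.001]
ft_force: [-0.1, -0.0, -4.5]
grip_width: 0.088
grip_force: 55.0
```

Call:
move_arm:
  slide:
    - [0,0,0]
    - [0,0,0]
    - [0,0,0]
    - [0,0,0]
  roll: [0,0,0,0]
  squeeze: 14

```text
time: 24.25
position: [0.4452, -0.0441, 0.0967]
tool_rot: [2.123, 2.316, 0.001]
ft_force: [-0.8, -0.2, -2.4]
grip_width: 0.096
grip_force: 14.0
```

```bash
python3 - <<'E'
from h import *
s=monitor.get_state();print(s["ft_force"],s["torque"],s["position"],s["grip_force"])
E
```

```text
[-0.80108868 -0.20010471 -2.36567892] [-0.25935484  0.28348609  0.04513886] [ 0.44521906 -0.04408199  0.09669129] 13.975902758538723
```

The forces show the front resting on the rim. If I tip with the fingers this close to the rear board, though, they would jam against it at about 20°. I will set the sieve back down and re-pinch slightly further forward and shallower.

Call:
move_arm:
  slide:
    - [0,0,0]
    - [0,0,0]
    - [0,0,0]
    - [0,0,-0.4]
    - [0,0,-0.9]
    - [-0.2,0,-1.2]
    - [-0.8,0,-1.3]
    - [-1.6,0,-1.3]
    - [-2.6,0,-1.3]
    - [-3.7,0,-1.3]
    - [-4.8,0,-1.3]
    - [-5.8,0,-1.3]
    - [-6.6,0,-1.2]
    - [-6.9,0,-0.8]
    - [-6.9,0,0]
    - [-6.9,0,1]
    - [-6.9,0,2.2]
    - [-6.9,0,3.4]
    - [-6.9,0,4.5]
    - [-6.9,0,5.4]
  roll: [0,0,0,0,0,0,0,0,0,0,0,0,0,0,0,0,0,0,0,0]
  squeeze: 58

```text
time: 26.25
position: [0.4506, -0.1127, 0.0412]
tool_rot: [-2.122, -2.316, 0.002]
ft_force: [-0.7, -0.1, -4.0]
grip_width: 0.089
grip_force: 58.0
```

Call:
move_arm:
  slide:
    - [0,0,0.7]
    - [0,0,1.2]
    - [0,0,1.6]
    - [0,0,1.8]
    - [0,0,1.8]
  roll: [0,0,0,0,0]

```text
time: 26.75
position: [0.4517, -0.1132, 0.0251]
tool_rot: [2.123, 2.315, 0.001]
ft_force: [-1.8, -1.4, -0.7]
grip_width: 0.088
grip_force: 58.0
```

Call:
move_arm:
  slide:
    - [0,0,0]
    - [0,0,0]
    - [0,0,0]
    - [0,0,0]
    - [0,0,-0.5]
    - [0.3,0,-1.1]
    - [0.7,0,-1.1]
    - [0.7,0,-1.1]
  roll: [0,0,0,0,0,0,0,0]
  gripper: 2.6

```text
time: 27.55
position: [0.4508, -0.1049, 0.0359]
tool_rot: [-2.121, -2.317, -0.002]
ft_force: [-0.8, 0.5, 0.6]
grip_width: 0.293
grip_force: 0.0
```

Call:
move_arm:
  slide:
    - [0,0,0]
    - [0,0,0]
    - [0,0,0]
    - [0,0,0]
    - [0,0,0]
    - [0,0,-0.2]
    - [0,0,-0.5]
    - [0,0,-1]
    - [0,0,-1.5]
    - [0,0,-2]
    - [0,0,-2]
  roll: [0,0,0,0,0,0,0,0,0,0,0]
  gripper: 0
  squeeze: 60

```text
time: 28.65
position: [0.4511, -0.1059, 0.0564]
tool_rot: [2.122, 2.315, 0.002]
ft_force: [0.3, -0.6, -3.3]
grip_width: 0.087
grip_force: 60.1
```

```bash
python3 - <<'E'
from h import *
s=monitor.get_state();print(s["ft_force"],s["torque"],s["position"],s["grip_force"],s["grip_width"],s["joint_positions"])
E
```

```text
[ 0.26939828 -0.56803274 -3.33272073] [-0.341332    0.26702976 -0.04690505] [ 0.45114888 -0.1058518   0.05637789] 60.06698727607727 0.0872162557655737 [-0.68848712  0.09845647  0.9068569   2.11460634 -0.09518401  0.96682103
  0.35717887]
```

Call:
move_arm:
  slide:
    - [0,0,-0.5]
    - [0,0,-1.5]
    - [0,0,-2.8]
    - [0,0,-4.2]
    - [0,0,-5.3]
    - [0.2,0,-6]
    - [0.6,0,-6.1]
    - [1.2,0,-6.1]
    - [2,0,-6.1]
    - [2.9,0,-6.1]
    - [3.8,0,-6.1]
    - [4.7,0,-6.1]
    - [5.5,0,-6.1]
    - [6.2,0,-6.1]
    - [6.7,0,-6.1]
    - [6.9,0,-6.1]
    - [6.9,0,-5.8]
    - [6.9,0,-5.4]
    - [6.9,0,-5.1]
    - [6.9,0,-5.1]
  roll: [0,0,0,0,0,0,0,0,0,0,0,0,0,0,0,0,0,0,0,0]

```text
time: 30.65
position: [0.4443, -0.0375, 0.1062]
tool_rot: [-2.124, -2.315, 0.001]
ft_force: [-0.2, -0.2, -1.7]
grip_width: 0.083
grip_force: 60.0
```

Call:
move_arm:
  slide:
    - [0,0,0]
    - [0,0,0]
    - [0,0,0]
    - [0,0,0]
  roll: [0,0,0,0]
  squeeze: 14

```text
time: 31.05
position: [0.4446, -0.0372, 0.1067]
tool_rot: [2.123, 2.316, 0.0]
ft_force: [-0.5, -1.4, -2.4]
grip_width: 0.089
grip_force: 14.0
```

Call:
move_arm:
  slide:
    - [0.1,0,-0.4]
    - [0.3,0,-0.9]
    - [0.65,0,-1.5]
    - [1.0,0,-2.1]
    - [1.5,0,-2.9]
    - [2.0,0,-3.5]
    - [2.5,0,-4.1]
    - [3.1,0,-4.7]
    - [3.5,0,-5.1]
    - [3.7,0,-5.3]
    - [3.7,0,-5.3]
  roll: [0,0,0,0,0,0,0,0,0,0,0]

```text
time: 32.15
position: [0.4415, 0.0002, 0.1598]
tool_rot: [2.122, 2.316, 0.001]
ft_force: [1.0, -0.7, -1.7]
grip_width: 0.093
grip_force: 14.0
```

```bash
python3 - <<'E'
from h import *
s=monitor.get_state();print(s["ft_force"],s["torque"],s["position"],s["joint_positions"])
a=cams.get_image("scene");cv2.imwrite("pics/t1.png",a[:,:,::-1])
# rear/handle edges angle & large bead circles in the scene
g=cv2.medianBlur(cv2.cvtColor(a,cv2.COLOR_RGB2GRAY),3)[200:420,190:420]
l=cv2.HoughLinesP(cv2.Canny(g,60,150),1,np.pi/180,30,minLineLength=28,maxLineGap=4)
for x1,y1,x2,y2 in (l[:,0] if l is not None else []):print((x1+190,y1+200,x2+190,y2+200),round(np.degrees(np.arctan2(y2-y1,x2-x1))),end=" ")
print(cv2.HoughCircles(g,cv2.HOUGH_GRADIENT,1,12,param1=120,param2=16,minRadius=9,maxRadius=18))
E
```

```text
[ 0.95770146 -0.66454958 -1.69230943] [-0.22965864 -0.03769834 -0.02869043] [4.41486694e-01 2.04014437e-04 1.59787292e-01] [-0.82797043 -0.14443766  0.72081914  2.04594302  0.10158724  1.20558112
 -0.06099854]
(np.int32(359), np.int32(418), np.int32(419), np.int32(351)) -48 (np.int32(191), np.int32(383), np.int32(231), np.int32(354)) -36 (np.int32(360), np.int32(261), np.int32(418), np.int32(278)) 16 (np.int32(350), np.int32(274), np.int32(416), np.int32(294)) 17 (np.int32(306), np.int32(305), np.int32(339), np.int32(258)) -55 (np.int32(191), np.int32(376), np.int32(236), np.int32(345)) -35 (np.int32(209), np.int32(330), np.int32(248), np.int32(305)) -33 (np.int32(349), np.int32(277), np.int32(388), np.int32(291)) 20 (np.int32(307), np.int32(313), np.int32(342), np.int32(261)) -56 (np.int32(350), np.int32(418), np.int32(379), np.int32(389)) -45 (np.int32(265), np.int32(201), np.int32(332), np.int32(216)) 13 (np.int32(291), np.int32(414), np.int32(341), np.int32(358)) -48 (np.int32(291), np.int32(200), np.int32(332), np.int32(208)) 11 (np.int32(383), np.int32(247), np.int32(419), np.int32(256)) 14 (np.int32(234), np.int32(394), np.int32(241), np.int32(349)) -81 (np.int32(238), np.int32(290), np.int32(272), np.int32(248)) -51 (np.int32(310), np.int32(307), np.int32(339), np.int32(264)) -56 (np.int32(252), np.int32(303), np.int32(310), np.int32(323)) 19 (np.int32(208), np.int32(372), np.int32(239), np.int32(349)) -37 (np.int32(235), np.int32(395), np.int32(284), np.int32(418)) 25 (np.int32(203), np.int32(248), np.int32(208), np.int32(291)) 83 (np.int32(190), np.int32(215), np.int32(230), np.int32(200)) -21 (np.int32(244), np.int32(357), np.int32(280), np.int32(374)) 25 (np.int32(358), np.int32(418), np.int32(419), np.int32(350)) -48 (np.int32(264), np.int32(328), np.int32(294), np.int32(339)) 20 [[[113.5  61.5  16.3]
  [ 80.5  72.5  15.2]
  [140.5  55.5  12.7]]]
```

Call:
move_arm:
  slide:
    - [0.4,0,-0.3]
    - [0.9,0,-0.6]
    - [1.4,0,-1]
    - [1.8,0,-1.3]
    - [2.2,0,-1.5]
    - [2.6,0,-1.7]
    - [2.8,0,-1.8]
    - [2.8,0,-1.8]
    - [2.8,0,-1.8]
    - [2.8,0,-1.8]
    - [2.8,0,-1.8]
    - [2.8,0,-1.8]
    - [2.8,0,-1.8]
  roll: [0,0,0,0,0,0,0,0,0,0,0,0,0]

```text
time: 33.5
position: [0.4389, 0.0276, 0.1776]
tool_rot: [-2.123, -2.316, -0.0]
ft_force: [0.1, -0.3, -2.8]
grip_width: 0.093
grip_force: 14.0
```

```bash
cat > look.py <<'E'
from h import *
import sys
s=monitor.get_state();print(s["time"],s["ft_force"],s["torque"],s["position"])
a=cams.get_image("scene");b=cams.get_image("side");cv2.imwrite("pics/%s_a.png"%sys.argv[1],a[:,:,::-1]);cv2.imwrite("pics/%s_b.png"%sys.argv[1],b[:,:,::-1])
for n,im,(y0,y1,x0,x1) in (("scene",a,(200,420,190,420)),("side",b,(170,270,190,330))):
    g=cv2.medianBlur(cv2.cvtColor(im,cv2.COLOR_RGB2GRAY),3)[y0:y1,x0:x1]
    c=cv2.HoughCircles(g,cv2.HOUGH_GRADIENT,1,10,param1=120,param2=16,minRadius=8,maxRadius=20)
    for x,y,r in (c[0] if c is not None else []):print(n,int(x+x0),int(y+y0),r,im[int(y+y0),int(x+x0)])
g=cv2.medianBlur(cv2.cvtColor(a,cv2.COLOR_RGB2GRAY),3)[200:340,270:360]
l=cv2.HoughLinesP(cv2.Canny(g,60,150),1,np.pi/180,25,minLineLength=28,maxLineGap=4)
print([(int(q[0]+270),int(q[1]+200),int(q[2]+270),int(q[3]+200)) for q in (l[:,0] if l is not None else [])])
E
python3 look.py t2
```

```text
33.5 [ 0.08475431 -0.33275242 -2.7594002 ] [-0.08688968  0.01655704 -0.01741983] [0.43887446 0.02762304 0.17758195]
scene 294 294 19.4 [179 108  61]
scene 274 335 16.1 [130  87  58]
scene 305 275 15.0 [179  36  26]
scene 378 217 17.2 [255 251 236]
scene 286 272 17.2 [169 104  57]
scene 283 258 9.4 [158 112  73]
[(298, 326, 334, 262), (299, 289, 317, 257), (273, 295, 292, 263), (300, 314, 329, 261), (284, 281, 308, 243), (270, 211, 317, 222), (302, 290, 319, 260), (299, 209, 337, 218), (292, 203, 336, 213), (288, 259, 319, 250), (277, 293, 305, 249), (334, 200, 338, 232), (278, 252, 312, 262), (286, 237, 314, 244)]
```

```bash
python3 - <<'E'
import cv2,numpy as np
for f in("scene","t2_a"):
    im=cv2.imread(f"pics/{f}.png").astype(float);s=slice(290,392),slice(225,342)
    r=(im[:,:,2]/np.maximum(im[:,:,0],1))[s]
    print(f);d=cv2.resize(r,(39,34),interpolation=cv2.INTER_AREA)
    for row in d:print("".join("%d"%min(9,max(0,(v-1)*4)) for v in row))
E
```

```text
scene
000000016777777778777777777514333334432
000000367777777878777777776234343124323
001136777777777777777777774133344334215
666777777776677777777777774332222232236
667777777766666777777777774444444333244
677777777666666777777777774444444444444
777777766666666777777777776554444444444
777777666666666677777777777776554444444
777776666666666676777777777777776544444
777666666666666666777677777777777776544
776666666666666666767777777777777777766
766666666666666667777777777777777777776
666666666666667766677777777777777777775
666666666666666666677777777777777777766
666666666666666666667777777777777777666
546666666666666666666777777777777766666
666566667766666666666777777777777766666
555566677777666666667777777777777666666
565566777777777666677777777777766666666
566667777777777777777777777777766666667
666656777777777776777777777777666666666
665557777777777766667777677776666666667
655567677777776666656667777666667666667
544557766777766666566666676666666666677
555567777666666666666666766666666666777
555557777777666656666667666666666666777
554477777777776566666676666666666667777
55556777777777
[... 930 characters left out ...]
33477766666666666666
555566667765443433333576777766666666666
555556666777543343334667666676666666666
556666766677653333346667766666666666666
666556777776765555677777666666666666666
665444677766666765567776666666666666667
655457675444466776656777766666666666667
554556665443346677777776766666666666677
444467777764435655777766666666666666677
444557777777654676777666666666666666777
444467777777777666677666666666666667777
454567777777777777666666666666666667777
445567777777777777766666666666666677777
454467777777777777776666666666666667777
544567777777777777766666666666665556776
444577777777777777766666666666655556666
444577777777777777666666666666655665566
445677777777777777776666666665555676666
```

Call:
move_arm:
  slide:
    - [0.2,0,-0.4]
    - [0.4,0,-0.8]
    - [0.6,0,-1.2]
    - [0.8,0,-1.6]
    - [0.8,0,-1.6]
    - [0.4,0,-1.6]
    - [0.8,0,-1.6]
    - [0.4,0,-1.6]
    - [0.8,0,-1.6]
    - [0.8,0,-1.6]
    - [0.8,0,-1.6]
    - [0.8,0,-1.6]
  roll: [0,0,0,0,0,0,0,0,0,0,0,0]

```text
time: 34.8
position: [0.4382, 0.0356, 0.1935]
tool_rot: [2.123, 2.316, -0.0]
ft_force: [-0.4, -0.2, -2.5]
grip_width: 0.094
grip_force: 13.9
```

```bash
python3 look.py t3 | head -1; cat > map.py <<'E'
import cv2,numpy as np,sys
im=cv2.imread(f"pics/{sys.argv[1]}.png").astype(float);y0,y1,x0,x1=map(int,sys.argv[2:6])
r=(im[:,:,2]/np.maximum(im[:,:,0],1))[y0:y1,x0:x1]
d=cv2.resize(r,((x1-x0)//3,(y1-y0)//3),interpolation=cv2.INTER_AREA)
for row in d:print("".join("%d"%min(9,max(0,(v-1)*4)) for v in row))
E
python3 map.py t3_a 230 392 225 345
```

```text
34.8 [-0.35234538 -0.18110475 -2.54066559] [-0.18298673  0.20853998  0.00799611] [0.4381536  0.03562137 0.19353587]
5555544433333333333333333333333333333332
4444444443333333333333334333333333333333
5664332552133333333344001233333333333333
9999973252113333333353000014133334454433
9989998042122333333461000042013333357433
9899995054211333333565000160000333335333
9999730054223333334667620440002543333333
5531000044223333334666675643567764333333
0000000043123333335677776787777776433453
0000000044123333346477776999987777643453
0000000034233333355477787999997777643333
0000000015333333365777799999998777543333
0000000015333333467777779999997777433333
0000000014333333666777779999997776333333
0000000013333334667777779999977775333333
0000000013333334667777767789977764333334
0000000023333336777777765667777753333335
0000000133333346777777655556777743333336
0000000233333356777777666667777633333347
0000000333333467777777777777777533333357
0000001333333454567777777777777433333467
0000003333333233334576777777776333333577
0011343333332221122233456777775333333677
5567743333332221211111233566674333334777

[... 529 characters left out ...]
667
5555666666566666666667767777777666666667
5555566666666666666676676767766666666667
5666666666666666666766677666666666666667
6665546554446666667767677666666666666667
6654455444332566666777776666666666666677
6544565444333356666776766666666666666677
5455576654433347667767766666666666666777
4544677777644346666666666666666666667777
4444577777776546544345666666666666666777
4544677777777776444345666666666666677777
5444677777777777765456666666666666777777
4455677777777777777666666666666666777777
4544677777777777777666666666666667777776
5445677777777777777666666666666677777766
4445777777777777777666666666666677777667
4445777777777777777666666666665556766777
5446777777777777777766666666655556767777
```

The ratio map shows no bead left in the sieve (only mesh, with the red ball seen through it) and beads in the box at scene (256,355) and (284,367). I reverse the arc back to level.

Call:
move_arm:
  slide:
    - [-0.4,0,0.8]
    - [-0.8,0,1.6]
    - [-1.3,0,1.85]
    - [-1.8,0,2.1]
    - [-2.7,0,2.75]
    - [-3.6,0,3.4]
    - [-4.2,0,4]
    - [-4.8,0,4.6]
    - [-5.3,0,5.2]
    - [-5.8,0,5.8]
    - [-6.25,0,6.5]
    - [-6.65,0,7.2]
    - [-7,0,7.9]
    - [-7.2,0,8.4]
    - [-7.2,0,8.6]
    - [-7.2,0,8.6]
  roll: [0,0,0,0,0,0,0,0,0,0,0,0,0,0,0,0]

```text
time: 36.5
position: [0.4442, -0.037, 0.1074]
tool_rot: [2.123, 2.315, -0.002]
ft_force: [-2.3, -1.7, 1.0]
grip_width: 0.085
grip_force: 14.0
```

Call:
move_arm:
  slide:
    - [0,0,0]
    - [0,0,0]
    - [0,0,0]
    - [0,0,-0.5]
    - [0,0,-1]
    - [0,0,-1.5]
    - [0,0,-1.5]
    - [0,0,-1.5]
  roll: [0,0,0,0,0,0,0,0]
  squeeze: 60

```text
time: 37.3
position: [0.4451, -0.0361, 0.1229]
tool_rot: [2.123, 2.315, 0.002]
ft_force: [0.1, 0.5, -3.4]
grip_width: 0.083
grip_force: 60.0
```

```bash
python3 look.py t4; python3 map.py t4_a 220 392 225 360
```

```text
37.3 [ 0.13210573  0.53125909 -3.43264316] [-0.20509655  0.18078533  0.04713238] [ 0.44510666 -0.03605443  0.12294868]
scene 314 272 19.4 [174 106  55]
scene 329 241 16.0 [215 166 107]
scene 254 365 14.7 [194 128  68]
scene 340 243 9.4 [205 159 104]
[(315, 300, 352, 263), (270, 282, 300, 257), (352, 262, 352, 201), (277, 281, 310, 253), (270, 299, 314, 311), (284, 210, 328, 221), (281, 252, 326, 220), (270, 283, 298, 259), (341, 252, 341, 224), (315, 283, 317, 320), (291, 284, 324, 256), (313, 231, 344, 238), (283, 200, 327, 208), (307, 252, 347, 261), (330, 314, 359, 290), (306, 257, 342, 266), (328, 314, 357, 325), (356, 244, 357, 215), (286, 242, 314, 224), (308, 200, 359, 205), (300, 224, 347, 236), (271, 289, 303, 298)]
555554443000000000033477777775544454333344330
555544442000000000033477643676446630115964330
555544443000000000033320000046676211119994330
655554443000000000033200000122223222239994330
555554444200000000133200011343333222236994330
444323355210000001133200123333333333322224330
898886236211121111133311243333344444444434330
9989998142122311110334234333333433444433333
[... 1556 characters left out ...]
6666555666
566666666666666666676677776666666666666555555
666654665445666666777777666666666666666555555
666444531111356666767776666666666666666555567
655456421111235676777776666666666666666555566
555457764222234666777776666666666666666555555
444467777654334666666766666666666666665555555
445557777777654654444566666666666666655555555
544467777777777644434566666666666666555555555
444567777777777776445666666666666665555555555
445567777777777777766666666666666655555555555
455467777777777777776666666666666555555555555
554467677777777777766666666666665555555677655
444577777777777777776666666666655555556777765
444577777777777777766666666666655555567777755
445677777777777777776666666666555555677777777
```

Call:
move_arm:
  slide:
    - [-0.3,0,0]
    - [-0.9,0,0]
    - [-1.8,0,0]
    - [-2.9,0,0]
    - [-4,0,0]
    - [-5.1,0,0]
    - [-6.1,0,0.2]
    - [-6.7,0,0.7]
    - [-6.9,0,1.4]
    - [-6.9,0,2.3]
    - [-6.9,0,3.3]
    - [-6.9,0,4.3]
    - [-6.9,0,5.3]
    - [-6.9,0,6.3]
    - [-6.9,0,7.1]
    - [-6.9,0,7.7]
    - [-6.9,0,8.1]
    - [-6.9,0,8.3]
    - [-6.9,0,8.5]
    - [-6.9,0,8.5]
  roll: [0,0,0,0,0,0,0,0,0,0,0,0,0,0,0,0,0,0,0,0]

```text
time: 39.4
position: [0.451, -0.1054, 0.038]
tool_rot: [2.123, 2.315, 0.001]
ft_force: [-0.7, -3.9, 2.8]
grip_width: 0.08
grip_force: 60.0
```

Call:
move_arm:
  slide:
    - [0,0,0]
    - [0,0,0]
    - [0,0,0.1]
    - [0,0,0.1]
  roll: [0,0,0,0]
  squeeze: 6

```text
time: 39.8
position: [0.4505, -0.1043, 0.0369]
tool_rot: [-2.122, -2.316, -0.001]
ft_force: [-2.6, -0.1, 5.3]
grip_width: 0.093
grip_force: 6.0
```

Call:
move_arm:
  slide:
    - [0,0,0]
    - [0,0,0]
    - [0,0,0]
    - [0,0,0]
    - [0,0,0]
  roll: [0,0,0,0,0]
  gripper: 2.8

```text
time: 40.3
position: [0.4505, -0.1048, 0.0365]
tool_rot: [2.123, 2.316, 0.0]
ft_force: [-0.2, -0.4, 0.8]
grip_width: 0.313
grip_force: 0.0
```

Call:
move_arm:
  slide:
    - [0,0,-1]
    - [0,0,-3]
    - [0,0,-6]
    - [0,0,-9]
    - [0,0,-12]
    - [-1,0,-15]
    - [-3,0,-17]
    - [-5,0,-18]
    - [-7,0,-18]
    - [-8,0,-18]
    - [-8,0,-18]
    - [-8,0,-18]
  roll: [0,0,0,0,0,0,0,0,0,0,0,0]

```text
time: 41.5
position: [0.4573, -0.1843, 0.2168]
tool_rot: [-2.123, -2.315, -0.001]
ft_force: [0.6, -0.0, -0.3]
grip_width: 0.32
grip_force: 0.0
```

```bash
python3 look.py t5; echo side box; python3 map.py t5_b 182 272 190 310; echo; python3 map.py t5_a 220 350 260 420; python3 - <<'E'
from h import *
print(cams.get_calibration("wrist")["t"]);cv2.imwrite("pics/t5_w.png",cams.get_image("wrist")[:,:,::-1])
E
```

```text
41.5 [ 0.55022589 -0.03352227 -0.29217914] [-0.08503471  0.01245215 -0.0024631 ] [ 0.45726663 -0.1842762   0.21679659]
scene 330 297 19.4 [150 101  55]
scene 272 247 19.4 [169 148 134]
scene 347 270 19.4 [214 164 106]
scene 322 274 18.3 [145 112  74]
scene 402 209 15.0 [202 189 165]
scene 263 256 11.1 [236 229 209]
scene 327 320 11.6 [178 118  64]
side 241 219 9.1 [247 233 169]
[(279, 297, 309, 274), (270, 299, 328, 255), (309, 273, 309, 226), (311, 241, 358, 254), (279, 299, 340, 320), (270, 205, 308, 216), (324, 257, 357, 265), (310, 231, 338, 233), (325, 277, 359, 286), (321, 281, 357, 293), (273, 300, 305, 311), (325, 337, 354, 294), (273, 296, 303, 273)]
side box
5533233333333333321000000000000000000000
5543323333333332000000000000000000000000
5554323333333332000000000000000000000000
5555422333333333000000000000000000000000
5555542333333333000000000000000000000000
3555553233334455300000000000000000000001
0355555333455555420000000000000000001345
0255555445555555541000000000000000035553
0155555555555555552000000000000000044200
0145555555555555552000000000000000010000
1145555555555
[... 2467 characters left out ...]
67777777777777
66666677777777777777776766443333333677657777777777777
66666666777777777777777775433333334776556667777777777
66666677777777777777777776543333345666655557777777777
66666677777777777777777776643333455555555566777777777
66666667777777777777777776543334555555555677776676777
66666666777777777777777766543345555555556666776666677
66666666777777777777776666543455555555556666666666677
66666666677777777777766666544555555555666666666666677
56666666667777777777666666645555555555666666666666777
66666666677777777776666666665555556666656666666667777
77766666777777777766666666655555555556666666666677775
77777767767777776666666666655555555567766666666677755
[-0.4390448  -0.24532781  0.32397892]
```

Call:
move_arm:
  slide:
    - [-2,0,-1]
    - [-5,0,-2]
    - [-8,0,-3]
    - [-11,0,-3]
    - [-14,0,-3]
    - [-15,0,-3]
    - [-15,0,-3]
  roll: [0,0,0,0,0,0,0]

```text
time: 42.35
position: [0.4698, -0.3354, 0.2461]
tool_rot: [-2.125, -2.313, 0.003]
ft_force: [-0.0, -0.1, -0.0]
grip_width: 0.322
grip_force: 0.0
```

```bash
python3 look.py t6 | grep side; echo side box; python3 - <<'E'
import cv2,numpy as np
for f in("side","t6_b"):
    im=cv2.imread(f"pics/{f}.png").astype(float)[185:260,196:306]
    r=im[:,:,2]/np.maximum(im[:,:,0],1);d=cv2.resize(r,(55,37),interpolation=cv2.INTER_AREA)
    print(f)
    for row in d:print("".join("%d"%min(9,max(0,(v-1)*6)) for v in row))
E
echo sieve side; python3 map.py t6_b 215 330 235 375
```

```text
side 254 208 17.2 [242 214 148]
side 219 228 10.0 [243 216 149]
side 241 219 8.8 [247 233 171]
side box
side
7544445554555555555545555555555555455555455510000000221
8764444555555555555555555554545554555555455510000000122
7765435555565555555555545555556786556555555410000000122
7787544455555555565555555567888888655555555410000000122
7787643455544555555555567788887777875555545510000000122
7877864445556555555667788888777767787555555542000000022
7777875444555556567788888777777766678866666777400001222
7878877544455667788887777777777776667887778888862145653
7787777644567788888777778777777776666788888888887788875
7788777767777888877777877777777776666667888888888888888
7788887778887887777787777777777776666666788888888888999
7878777888778888777777777777777776666666678888888889999
7888888777878777777777777777777776666666667888888899999
6888887777777778777777777777777776666666666788888899999
7878877777777777778777777777887877666666666678888899999
7777788778777788877777777777778888766666666667888899999
7776788877777778777777787788888888776666666666678899999
777667887788777777788788888888888888766
[... 4254 characters left out ...]
333322222224445555555555555444222100049992
3333333332222233444555555555555432232210029991
3443343333223333343445555545554222333331235550
4443333333322322334445555554322223223333355553
4433333333332222234444555432222232223333345555
4444433333333222233344453222223322223333355555
4444333333333322222334432233333222223334454555
5555444333333322222233323223332222223455555555
5555555433333332222222222222222222334555555554
5555555543333333222222222222222333334454445554
5555555554333333322222222222233333455444445554
5555555554333333332222222222334444554444455555
5555555544334333333222222223345544444444455555
5555555543333333333322222334444444444444445555
5555555554333333333332333444444444455544455555
```

```bash
python3 -c "
from bench import workorder;print(workorder.close_job())"
```

```text
the job is handed in; nothing more can be done
None
```

The job is handed in: the four small beads are in the tray, the three large ones are in the deep box, and the sieve stands empty on its feet, released. It took about 42 s by the robot's clock, and the arm never went near the mug, spool or jar; I didn't re-measure those at the end.

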